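# Snap the cover onto the saw's switch box

### The job

Slide the open switch box along the bench, without lifting it, fully into the inner corner of the wooden bench stop, so that one long side and one short side lie flush against the strips. Then fit the clip-on cover onto the box the right way up and press it down until it snaps home all round and sits flat on the rim, and keep pressing it down firmly: finish while still pressing, with the hand on the cover. Leave the toy wheel, the pine strip and the jar where they are.

Things in the scene. Friction and masses are not known exactly. Their poses are not given: they have to be found in the camera images.
- stop: Fixed bench stop: an L of two pine strips 20 mm wide and 20 mm high. Origin: inner corner at bench level. The long strip runs 250 mm from it along -y, filling x = 0 to 20 mm; the short one runs 120 mm along -x, filling y = 0 to 20 mm. A box pushed home has its centre at x = -40, y = -55 mm in this frame, its long sides parallel to y (half a turn is fine).
- box: Loose grey plastic switch box, open on top, 0.5 kg: 80 mm along x, 110 mm along y, 50 mm high, walls 5 mm (opening 70 x 100 mm). Origin: centre of the underside; z up. Inside: a low black terminal block, and at the middle of each long wall a 42 mm long sprung, round-nosed catch standing 6 mm in, its nose 39 mm above the underside.
- box_rim (a point): Centre of the box's opening, level with the rim, 50 mm above the underside. A cover set on the box first rests on the catches, its plate about 13 mm above the rim. Pressing then takes up to about 10 to 16 N, until the clips pass the catches some 6 mm above home and the force drops suddenly; the plate then stops hard on the rim.
- cover: Loose grey clip-on cover, 0.12 kg, standing right way up on its clips. Origin: centre, at the feet of the clips; on the box, home, it is 28 mm above the box's underside. Plate: 80 mm along x, 110 mm along y, 22 to 27 mm above the origin. Two clips (46 mm long along y) with rounded feet, outer faces at x = +-32 mm; two short ribs, outer faces at y = +-47 mm. Fits either way round.
- knob (a point): Middle of the black switch handle fixed on the cover, on its centre line, 42 mm above the cover's origin: a bar 44 mm long along the cover's x, 14 mm wide along its y, reaching from 31 to 52 mm above the cover's origin. It stands on a round black base 48 mm across, 4 mm high.
- table: The wooden workbench, top at z = 0.
- wheel: Bystander: wooden toy wheel lying flat, 90 mm across, 28 mm high at the hub. Origin under its centre.
- strip: Bystander: pine strip lying on the bench, 170 mm along x, 22 mm wide, 12 mm high. Origin under its centre.
- jar: Bystander: glass screw jar with a metal lid, 60 mm across, 70 mm high. Origin under its centre.
Mind the look-alikes: they are no part of the job. Leave any turquoise look-alike of the cover alone. Leave any orange look-alike of the box alone.

How it is judged:
On the way, in this order (a step that is already met when the one before it is completed fails the run):
1. the open box lies flush in the corner of the stop, the cover not yet on it (x of box in the frame of stop between -0.047 and -0.034 m and y of box in the frame of stop between -0.062 and -0.049 m and angle between the y axis of box and the y axis of stop, either way round below 0.08 rad and height (world z) of box below 0.006 m and horizontal distance between cover and box above 0.05 m), for 0.2 s.
2. the cover is snapped home on the box in the corner (x of box in the frame of stop between -0.047 and -0.034 m and y of box in the frame of stop between -0.062 and -0.049 m and angle between the y axis of box and the y axis of stop, either way round below 0.08 rad and height (world z) of box below 0.006 m and z of cover in the frame of box between 0.023 and 0.0305 m and horizontal distance between cover and box below 0.006 m and angle between the z axis of cover and the z axis of box, either way round below 0.06 rad and angle between the y axis of cover and the y axis of box, either way round below 0.12 rad), for 0.2 s.
At the end, for the whole second after the job is handed in: The box lies in the corner of the stop (gaps under 6 mm, 0.08 rad); the cover is home on its rim (2.5 mm in height, 6 mm sideways, 0.06 rad of tilt); the robot still presses it down, so that the bench carries over 11 N under the box (5 to 7 N is weight; a push of 6 N is enough) (all of step 2 and contact force between box and table above 11 N and contact force between any of the fingers, the arm and cover above 3 N); the arm keeps its last pose, push and grip.
It fails at once if the box is lifted off the bench or tipped (height (world z) of box above 0.015 m or angle between box's own z axis and vertical above 0.3 rad).
It fails at once if a bystander is moved (distance of any of wheel, strip, jar from where it was at the start of the episode above 0.03 m).
It also fails if it takes over 72 s, if anything falls off the work surface, if the arm or the gripper's body presses on something with over 40 N, if the wrist force passes 120 N, or if a joint passes its speed limit or range.

### The arm

A 6-joint arm with a two-finger parallel gripper is mounted at the origin on the work surface. World frame = base frame: x ahead of the robot, y to its left, z up, the work surface at z = 0. Lengths are in m, angles in rad, forces in N, time in s.
With the tool pointing down it reaches from about 0.3 to 0.775 m from the base axis. Payload 14.6 kg.
Tool frame: the origin (TCP) lies midway between the tips of the shut fingers; the grasp point (between the pads) lies 19 mm behind it; z points along the fingers, x is the direction in which the jaws open and shut, and the axes are right-handed (so a half turn about z gives the same grasp; the last joint's range is limited). The gripper opens to 94 mm and grips with 3 to 60 N. Pads are 16 mm wide; open, the fingers measure 119 mm over their backs; the gripper's body (75 mm by 177 mm) begins 78 mm behind the grasp point.
Start: joints at [1.201, 0.3, 1.521, -0, 1.321, -0.067], TCP at [0.164, 0.525, 0.205] pointing down, gripper open.
Joint ranges: [-3.03, 3.03], [-0.79, 2.21], [0.23, 2.52], [-1.04, 4.18], [0, 3.07], [-2.55, 2.55]. Speed limits (rad/s): [2.22, 2.22, 2.57, 3.14, 3.14, 3.14].

### API

Orientations are given as a 3x3 rotation matrix whose columns are the frame's x, y, z axes.
In Python, from station import r gives the robot as it stands. The module is installed in compiled form; this text tells all that it offers. Calls block until the motion is done:
- r.move_pose(position, orientation): joint-space move of the TCP to a pose.
- r.servo_line(position, ori=None, feed=0.15, stop_force=None): straight line of the TCP; ori=None keeps the orientation; feed is the mean speed in m/s. With stop_force (N) it stops when the force on the tool has changed by that much, and returns True; else False.
- r.move_joints(angles): joint-space move.
- r.command_gripper(opening, effort=None): finger opening in m; effort is the grip in N (None keeps the last); returns when the fingers have stopped.
- r.dwell(seconds).
- r.ik(position, orientation): joint angles nearest the present ones, or None.
- r.sense(): the state.
- r.read_camera(name): name is "scene" or "top"; returns the picture (384x512x3 uint8, red, green, blue); there is no depth.
- r.camera_params(name): a dict with "K" (3x3 intrinsics, pixels), "rvec" (rotation vector, rad) and "tvec" (3), from world to camera coordinates, as OpenCV has them. Camera axes: x right, y down, z forward; pixel columns grow to the right and rows downward; lengths in m; the calibration is good to about 2 mm. A picture is of the moment at which its call begins. camera_params takes no time and is no camera call.
A pose or a line that the arm cannot do raises r.MotionError and nothing moves.
- r.close_job(): hands the job in, once; it reports no verdict.
The state is a dict: "time_s": time; "joints": joint angles; "qvel": joint speeds; "joint_torque": joint torques, N m; "tool_pos": TCP position; "tool_rot": TCP orientation; "contact_force": force on the tool from outside, world axes, zero at the start; "ft_torque": the same for the moment, N m; "gripper_width": finger opening in m.
Only numpy, scipy, OpenCV 4.12 (cv2) and the standard library are available. Lean on these libraries where they do the work, as an engineer would, in place of code of your own. Each camera call takes 0.05 s, during which the arm holds its last target. There are 200 camera calls.

## Working session

There is one attempt and no reset: what is moved stays moved. The work goes in short steps, each a Python script; the robot and the scene stay as the last script left them, time stands still between calls to the robot, and variables do not carry over. Pictures are saved under pics/ and viewed, about 8 in all and at most 12, crops included, and the job is handed in when it is done.

```bash
mkdir -p pics; python3 - <<'E'
from station import r
import cv2,numpy as np
for n in("top","scene"):
    im=r.read_camera(n); cv2.imwrite(f"pics/{n}0.png",im[:,:,::-1]); p=r.camera_params(n)
    R,_=cv2.Rodrigues(np.array(p["rvec"],float)); print(n,np.round(p["K"],1).tolist(),"cam",(-R.T@np.array(p["tvec"]).ravel()).round(3)); print(R.round(3).tolist())
print(r.sense()["time_s"])
E
python3 -c "
import cv2
a=cv2.imread('pics/top0.png');cv2.imwrite('pics/top0b.png',cv2.resize(a,(800,600),interpolation=cv2.INTER_CUBIC))"
```

```text
top [[404.2, 0.0, 248.6], [0.0, 404.2, 195.4], [0.0, 0.0, 1.0]] cam [0.467 0.013 1.105]
[[0.024, -0.999, 0.026], [-0.996, -0.027, -0.088], [0.089, -0.024, -0.996]]
scene [[384.4, 0.0, 256.0], [0.0, 384.4, 189.4], [0.0, 0.0, 1.0]] cam [ 1.192 -0.633  0.858]
[[0.692, 0.722, 0.001], [0.479, -0.458, -0.749], [-0.54, 0.519, -0.662]]
0.1
```

View pics/top0b.png

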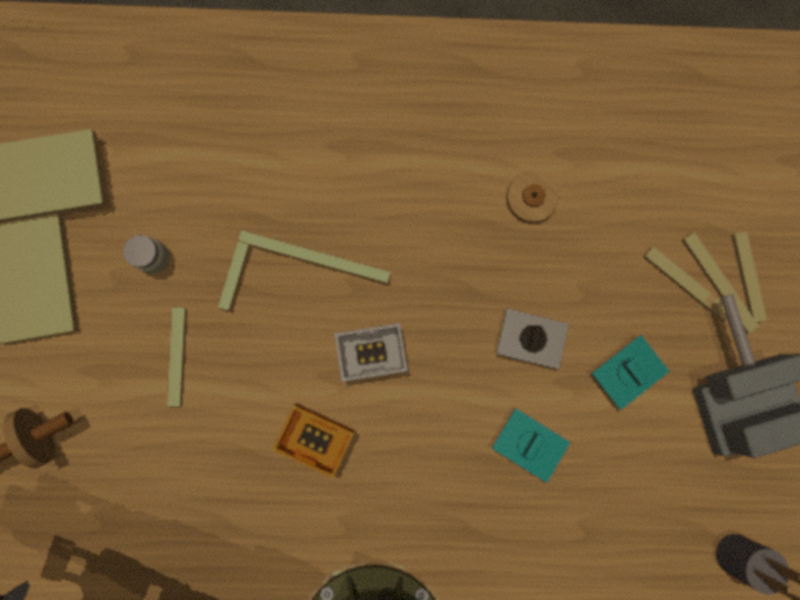

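View pics/scene0.png

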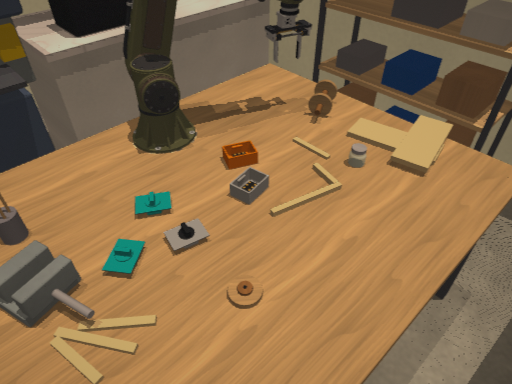

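The top view shows (at 800 px scale) the grey box at (372,353), the cover at (533,339), the stop's inner corner near (247,245), the wheel at (532,197), the strip at (177,357) and the jar at (147,254). The turquoise and orange items are look-alikes. Next I segment.

```bash
cat > h.py <<'E'
from station import r
import cv2,numpy as np
def ray(n,uv,z):
    p=r.camera_params(n);R,_=cv2.Rodrigues(np.array(p["rvec"],float));C=-R.T@np.array(p["tvec"],float).ravel()
    uv=np.atleast_2d(np.array(uv,float));d=(np.linalg.inv(p["K"])@np.c_[uv,np.ones(len(uv))].T).T@R
    return (C+d*((z-C[2])/d[:,2])[:,None])[:,:2]
def proj(n,P):
    p=r.camera_params(n);return cv2.projectPoints(np.array(P,float).reshape(-1,1,3),np.array(p["rvec"],float),np.array(p["tvec"],float),np.array(p["K"],float),None)[0][:,0]
def masks(im):
    h=cv2.cvtColor(im,cv2.COLOR_RGB2HSV);H,S,V=[h[:,:,i].astype(int) for i in range(3)]
    return dict(grey=((S<60)&(V>85)),black=(V<60),pine=((H>21)&(H<40)&(S<150)&(V>110)),hsv=h)
def blob(m,near,open_=0):
    m=m.astype(np.uint8)*255
    m=cv2.morphologyEx(m,cv2.MORPH_CLOSE,np.ones((3,3)))
    cs,_=cv2.findContours(m,cv2.RETR_EXTERNAL,cv2.CHAIN_APPROX_NONE)
    cs=[c for c in cs if cv2.contourArea(c)>25]
    return min(cs,key=lambda c:np.linalg.norm(c[:,0].mean(0)-near))[:,0]
E
python3 - <<'E'
from h import *
im=cv2.imread("pics/top0.png")[:,:,::-1].copy(); m=masks(im)
for u,v in((238,240),(222,213),(341,203),(341,216),(330,210),(200,165),(150,170),(330,126)): print((u,v),im[v,u],m["hsv"][v,u])
for nm,k,c,z in(("box","grey",(238,226),.05),("cover","grey",(341,217),.027),("knobblk","black",(341,217),.04),("stop","pine",(190,165),.02)):
    b=blob(m[k],c); w=ray("top",b,z); q=cv2.minAreaRect((w*1000).astype(np.float32)); print(nm,len(b),b.min(0),b.max(0),np.round(q[0]),np.round(q[1],1),round(q[2],1))
    print(cv2.approxPolyDP(b.reshape(-1,1,2),3,True)[:,0].tolist())
for nm,c in(("wheel",(340,126)),("strip",(113,228)),("jar",(94,163))): print(nm,ray("top",[c],.03).round(3))
a=cv2.resize(im[140:250,135:250],None,fx=5,fy=5,interpolation=cv2.INTER_CUBIC); b=cv2.resize(im[190:245,310:372],None,fx=3.4,fy=3.4,interpolation=cv2.INTER_CUBIC)
s=cv2.imread("pics/scene0.png")[:,:,::-1];c=cv2.resize(s[215:256,160:212],None,fx=4,fy=4,interpolation=cv2.INTER_CUBIC)
o=np.zeros((555,800,3),np.uint8);o[:a.shape[0],:a.shape[1]]=a;o[:b.shape[0],580:580+b.shape[1]]=b;o[220:220+c.shape[0],580:580+c.shape[1]]=c
cv2.imwrite("pics/crop1.png",o[:,:,::-1])
E
```

```text
(238, 240) [126 116 100] [ 18  53 126]
(222, 213) [122 112  96] [ 18  54 122]
(341, 203) [124 114 100] [ 18  49 124]
(341, 216) [37 29 24] [12 90 37]
(330, 210) [124 113 101] [ 16  47 124]
(200, 165) [140 142  96] [ 31  83 142]
(150, 170) [140 139  93] [ 29  86 140]
(330, 126) [136 102  60] [ 17 143 136]
box 139 [214 207] [260 243] [482.  15.] [ 79.1 108.7] 11.3
[[255, 208], [214, 214], [219, 243], [259, 237]]
cover 127 [319 198] [362 234] [ 513. -261.] [107.4  77.1] 77.4
[[325, 198], [319, 225], [356, 234], [362, 208]]
knobblk 44 [333 209] [349 224] [ 512. -259.] [39.7 42.6] 1.5
[[338, 209], [333, 217], [343, 224], [348, 213]]
stop 282 [140 148] [249 197] [588. 133.] [270.5 138.6] 76.0
[[140, 196], [146, 196], [159, 156], [247, 180], [249, 177], [154, 148]]
wheel [[ 0.759 -0.258]]
strip [[0.467 0.341]]
jar [[0.638 0.401]]
```

View pics/crop1.png

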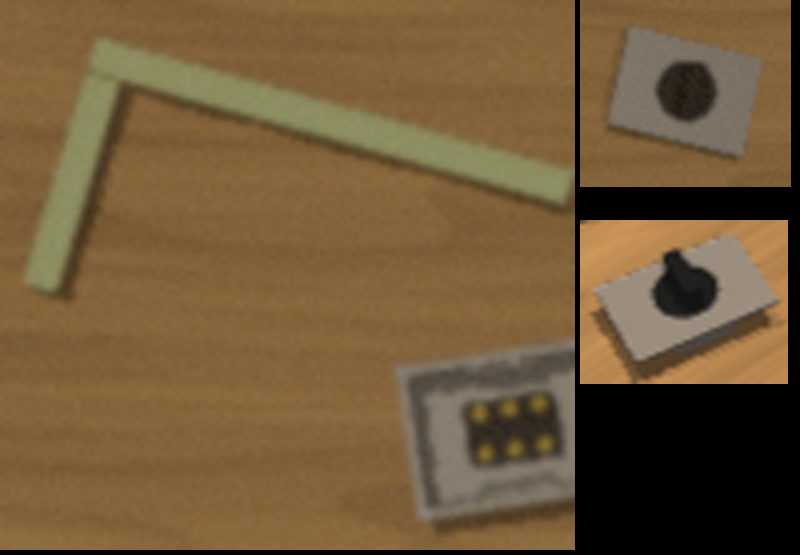

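The crop shows a clean stop L, the box rim, and the cover with its bar pointing along the plate's short side, as described. The fitted sizes (box 79x109, cover 77x107, stop 270x139 mm) match the spec. Next I compute the poses and grip the box's far short wall.

```bash
cat >> h.py <<'E'
def rect(w):
    (c,_,_)=q=cv2.minAreaRect((w*1000).astype(np.float32));p=cv2.boxPoints(q);e=[p[1]-p[0],p[2]-p[1]]
    L=max(e,key=np.linalg.norm);L=L/np.linalg.norm(L);L=L if L[1]>0 else -L   # long axis, towards +y
    return np.array(c)/1000,L,np.array(q[1])
def fr(yd): return np.array([[yd[1],yd[0]],[-yd[0],yd[1]]])  # columns x,y axes given y axis
def tool(d): # tool x along horizontal d, z down
    d=np.array(d,float)/np.linalg.norm(d);R=np.array([[d[0],d[1],0],[d[1],-d[0],0],[0,0,-1]]);return R
def best(p,d):
    o=[(abs(q[5]),s) for s in(1,-1) if (q:=r.ik(p,tool(np.array(d)*s))) is not None]; print("q6",o); return tool(np.array(d)*min(o)[1])
def top(k,c,z,im=None):
    im=r.read_camera("top") if im is None else im
    return rect(ray("top",blob(masks(im)[k],c),z))
def st(): s=r.sense();print("t",round(s["time_s"],2),"tcp",np.round(s["tool_pos"],4),"F",np.round(s["contact_force"],1),"w",round(s["gripper_width"],4))
E
cat > a.py <<'E'
from h import *
im=cv2.imread("pics/top0.png")[:,:,::-1].copy()
bc,by,bs=top("grey",(238,226),.05,im);cc,cy,cs=top("grey",(341,217),.027,im);sc,sy,ss=top("pine",(190,165),.02,im)
S=fr(sy);so=sc+S@[.05,.115]
# independent check of stop inner edges: pixel corner of inner edge
print("box",bc,np.degrees(np.arctan2(*by)),"cover",cc,np.degrees(np.arctan2(*cy)),"stop",so,np.degrees(np.arctan2(*sy)))
k=blob(masks(im)["black"],(341,217));print("knob base pix",k.mean(0),proj("top",[*cc,.031]))
print("inner corner pix",proj("top",[*so,.02]),"box goal",so+S@[-.04,-.055], "box in stop",S.T@(bc-so))
np.savez("g.npz",bc=bc,by=by,cc=cc,cy=cy,so=so,S=S)
s=cv2.imread("pics/scene0.png")
def draw(c,y,h,hx,hy,o=(0,0)):
    F=fr(y);return proj("scene",[[*(c+F@[o[0]+a*hx,o[1]+b*hy]),h] for a,b in((1,1),(1,-1),(-1,-1),(-1,1))])
for P in(draw(bc,by,.05,.04,.055),draw(cc,cy,.027,.04,.055),proj("scene",[[*(so+S@v),.02] for v in((-.12,0),(0,0),(0,-.25))])):
    cv2.polylines(s,[np.round(P*16).astype(int).reshape(-1,1,2)],False,(0,0,255),1,cv2.LINE_AA,4)
cv2.imwrite("pics/chk.png",cv2.resize(s[150:270,150:350],None,fx=4,fy=4,interpolation=cv2.INTER_CUBIC))
E
python3 a.py
```

```text
box [0.48184183 0.0153983 ] -11.275153 cover [ 0.51306989 -0.2609693 ] 12.564934 stop [0.66451597 0.23203572] 14.047001
knob base pix [340.93181818 216.13636364] [[340.92103499 216.283793  ]]
inner corner pix [[158.79726729 155.73011548]] box goal [0.61236261 0.1883891 ] box in stop [-0.12462988 -0.25449758]
```

View pics/chk.png

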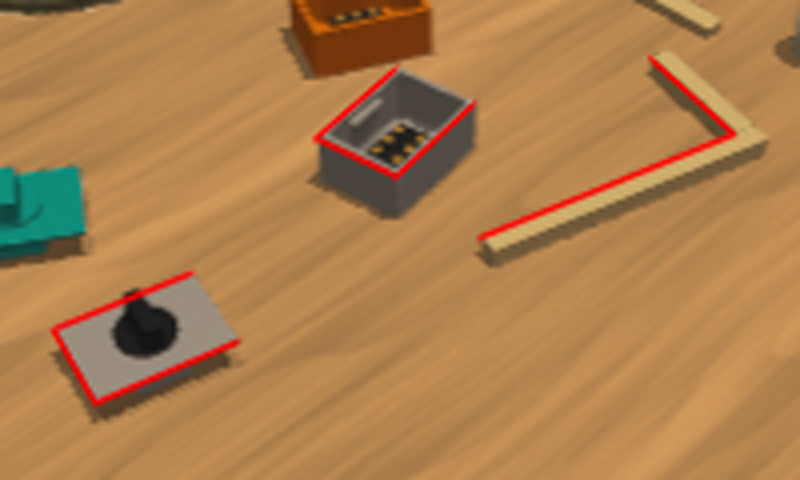

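The reprojection of all three poses agrees with the scene view to within about a pixel. Grip the far wall and slide.

```bash
cat > b.py <<'E'
from h import *
g=np.load("g.npz");bc,by,so,S=g["bc"],g["by"],g["so"],g["S"];sy=S[:,1]
p=bc-.0525*by; R=best([*p,.12],by)
r.command_gripper(.022,15)
r.move_pose([*p,.12],R); st()
if r.servo_line([*p,.024],feed=.08,stop_force=6): print("HIT"); st(); raise SystemExit
r.command_gripper(0,25); st()
sg=np.sign(R[:2,0]@by); Rs=tool(sg*sy)
def goal(x,y): return so+S@[x,y-.0525]
print(r.servo_line([*goal(-.052,-.068),.024],ori=Rs,feed=.06,stop_force=30)); st()
cv2.imwrite("pics/s1.png",r.read_camera("top")[:,:,::-1])
print(top("grey",proj("top",[*(so+S@[-.052,-.068]),.05])[0],.05))
print(top("grey",proj("top",[*(so+S@[-.052,-.068]),.05])[0],.05)[0]@S-so@S)
E
python3 b.py
```

```text
q6 [(np.float64(1.91503148809819), 1), (np.float64(1.2265611654916029), -1)]
t 3.61 tcp [ 0.4922 -0.0355  0.1201] F [-0.5  0.7 -1. ] w 0.0221
t 5.37 tcp [ 0.4923 -0.036   0.0242] F [0.2 2.4 1.8] w 0.0045
False
t 8.66 tcp [0.5847 0.1268 0.0243] F [-4.2 -6.6  8.7] w 0.0049
(array([0.64059399, 0.40310675]), array([0.393538  , 0.91930836], dtype=float32), array([57.57593536, 48.91250992]))
[-0.06411394  0.16183913]
```

```bash
cat > c.py <<'E'
from h import *
g=np.load("g.npz");so,S=g["so"],g["S"];sy=S[:,1]
def goal(x,y): return so+S@[x,y-.0525]
print(r.servo_line([*goal(-.030,-.068),.024],feed=.03,stop_force=12)); st()
p=S.T@(r.sense()["tool_pos"][:2]-so);print("in stop",p)
print(r.servo_line([*(so+S@[p[0],-.045-.0525]),.024],feed=.03,stop_force=12)); st()
print("in stop",S.T@(r.sense()["tool_pos"][:2]-so)+[0,.0525])
print(r.servo_line([*(so+S@(S.T@(r.sense()["tool_pos"][:2]-so)+[.006,0])),.024],feed=.02,stop_force=8)); st()
print("in stop",S.T@(r.sense()["tool_pos"][:2]-so)+[0,.0525])
r.command_gripper(.022,15); st()
q=r.sense()["tool_pos"];r.servo_line([q[0],q[1],.15],feed=.12);st()
im=r.read_camera("scene");cv2.imwrite("pics/s2.png",cv2.resize(im[100:250,200:400],None,fx=4,fy=4,interpolation=cv2.INTER_CUBIC)[:,:,::-1])
E
python3 c.py
```

```text
True
t 9.31 tcp [0.5965 0.125  0.0242] F [-1.9  1.2  4.9] w 0.0051
in stop [-0.04001774 -0.1203398 ]
True
t 9.68 tcp [0.5977 0.1297 0.0242] F [0.5 2.6 3.9] w 0.0046
in stop [-0.04000384 -0.0629608 ]
True
t 9.89 tcp [0.5979 0.1297 0.0242] F [-2.2  0.8  5.2] w 0.0045
in stop [-0.0398268  -0.06297415]
t 10.38 tcp [0.5978 0.1299 0.0239] F [-0.1 -0.3  0.1] w 0.022
t 11.58 tcp [0.5975 0.1298 0.1491] F [-0.2  0.1  0.3] w 0.0218
```

View pics/s2.png

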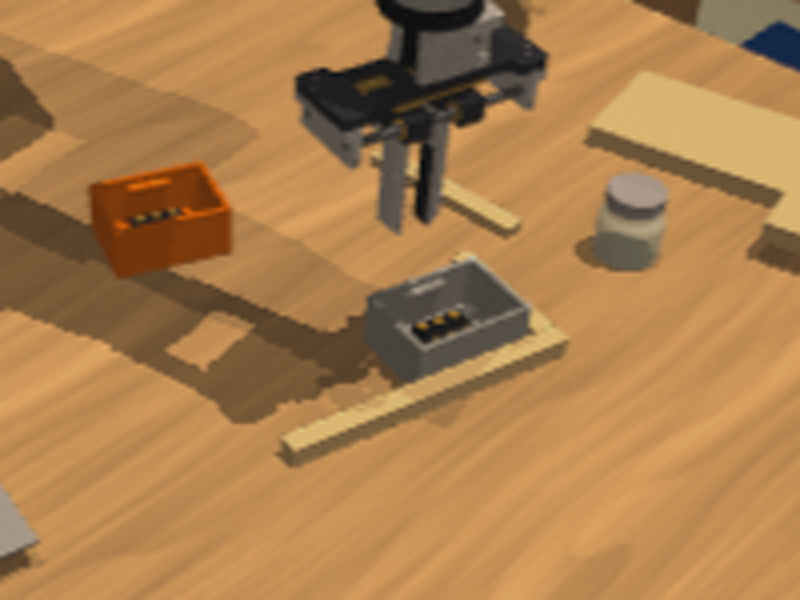

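The box lies along the long strip (x contact at -40.0 mm), but the y push stopped about 8 mm short, probably on friction. I'll push the free short end with shut fingers, then nudge the long side.

```bash
cat > d.py <<'E'
from h import *
g=np.load("g.npz");so,S=g["so"],g["S"]
ins=lambda:S.T@(r.sense()["tool_pos"][:2]-so)
W=lambda x,y,z:[*(so+S@[x,y]),z]
r.command_gripper(0,20)
r.servo_line(W(-.041,-.15,.12),feed=.15)
print(r.servo_line(W(-.041,-.15,.012),feed=.1,stop_force=15))
print(r.servo_line(W(-.041,-.115,.012),feed=.03,stop_force=25)); st(); print("end in stop",ins())
r.servo_line(W(-.041,-.14,.012),feed=.1)
r.servo_line(W(-.041,-.14,.16),feed=.2)
r.servo_line(W(-.10,-.20,.20),feed=.2)
im=r.read_camera("top");cv2.imwrite("pics/t3.png",im[:,:,::-1])
b=top("grey",proj("top",W(-.04,-.055,.05))[0],.05,im);print(b,"box in stop",S.T@(b[0]-so),"ang",np.degrees(np.arctan2(*b[1])));st()
E
python3 d.py
python3 -c "
import cv2
a=cv2.imread('pics/t3.png');cv2.imwrite('pics/t3b.png',cv2.resize(a[120:270,110:310],None,fx=4,fy=4,interpolation=cv2.INTER_CUBIC))"
```

```text
False
True
t 14.75 tcp [0.5949 0.1238 0.0117] F [-0.6 -4.1  2.2] w 0.0008
end in stop [-0.04125645 -0.12192808]
(array([0.61163391, 0.18799478]), array([0.2427424, 0.9700908], dtype=float32), array([112.57775116,  80.11921692])) box in stop [-0.0406112 -0.0555594] ang 14.048453
t 16.63 tcp [0.5193 0.0626 0.199 ] F [0.  0.2 0.1] w 0.0004
```

View pics/t3b.png

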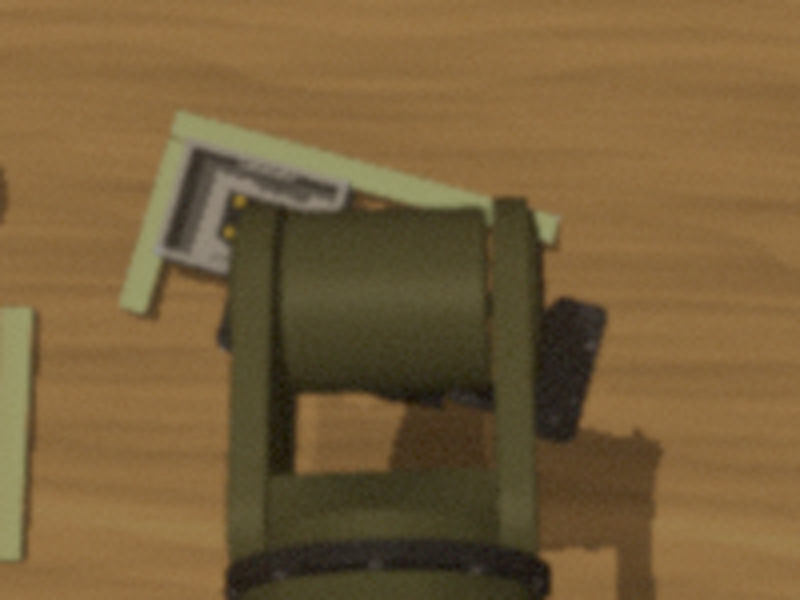

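The box measures (-40.6, -55.6) mm at 14.05° against the stop's 14.05°, so it is flush. Now pick the cover by its handle.

```bash
cat > e.py <<'E'
from h import *
g=np.load("g.npz");so,S,cc,cy=g["so"],g["S"],g["cc"],g["cy"]
W=lambda x,y,z:[*(so+S@[x,y]),z]
R=tool(-cy)
r.command_gripper(.05,40)
r.move_pose([*cc,.15],R)
im=r.read_camera("top");b=top("grey",proj("top",W(-.04,-.055,.05))[0],.05,im);print(b,"box in stop",S.T@(b[0]-so),"ang",np.degrees(np.arctan2(*b[1])))
np.savez("b.npz",bc=b[0],by=b[1])
print("hit",r.servo_line([*cc,.0345],feed=.08,stop_force=6));st()
r.command_gripper(0,45);st()
q=r.sense()["tool_pos"];np.save("grip.npy",q)
r.servo_line([q[0],q[1],.17],feed=.12);st()
Rs=tool(-S[:,1]); r.move_pose(W(-.04,-.055,.17),Rs)
r.servo_line(W(-.04,-.055,.100),feed=.08);st()
im=r.read_camera("scene");cv2.imwrite("pics/s4r.png",im[:,:,::-1]);cv2.imwrite("pics/s4.png",cv2.resize(im[120:240,260:360],None,fx=5,fy=5,interpolation=cv2.INTER_CUBIC)[:,:,::-1])
E
python3 e.py
```

```text
(array([0.61220764, 0.18823058]), array([0.24286391, 0.97006035], dtype=float32), array([111.83281708,  81.68593597])) box in stop [-0.04011186 -0.05519141] ang 14.055632
hit False
t 20.42 tcp [ 0.5133 -0.2611  0.035 ] F [-0.3  0.  -0.5] w 0.0501
t 21.07 tcp [ 0.5131 -0.261   0.0345] F [ 0.4  0.2 -0.1] w 0.0139
t 22.35 tcp [ 0.5128 -0.2608  0.1692] F [-0.2 -0.8 -2. ] w 0.0138
t 25.06 tcp [0.6127 0.1885 0.1006] F [-0.3 -0.2 -0.8] w 0.0136
```

View pics/s4.png

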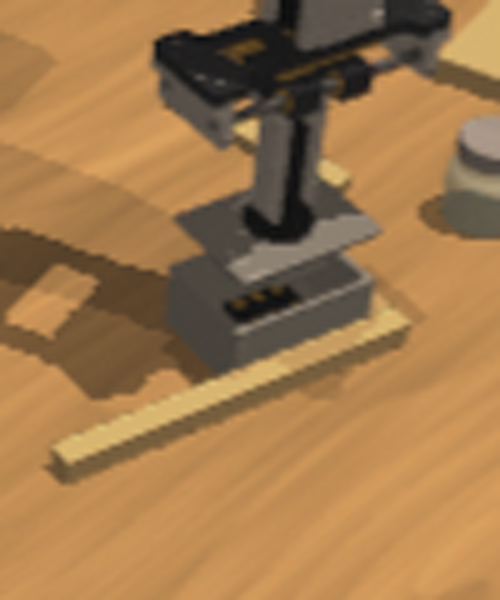

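The cover is held level over the box and looks aligned. I'll check its visible plate corners against the prediction (crop: left (176,217), front (240,280), right (380,230)), then lower to contact.

```bash
cat > f.py <<'E'
from h import *
g=np.load("g.npz");so,S=g["so"],g["S"]
W=lambda x,y,z:[*(so+S@[x,y]),z]
hp=r.sense()["tool_pos"];z=hp[2]-.0345+.027
F=[[*(hp[:2]+S@[a*.04,b*.055]),z] for a,b in((-1,-1),(1,-1),(1,1))]
print("pred crop px",((proj("scene",F)-[260,120])*5).round(0).tolist())
print("contact",r.servo_line(W(-.04,-.055,.068),feed=.03,stop_force=5));st()
im=r.read_camera("scene");cv2.imwrite("pics/s5.png",cv2.resize(im[120:240,260:360],None,fx=5,fy=5,interpolation=cv2.INTER_CUBIC)[:,:,::-1])
E
python3 f.py
```

```text
pred crop px [[170.0, 216.0], [241.0, 284.0], [381.0, 230.0]]
contact True
t 25.92 tcp [0.6121 0.1884 0.0737] F [ 0.3 -0.4  1.6] w 0.0137
```

View pics/s5.png

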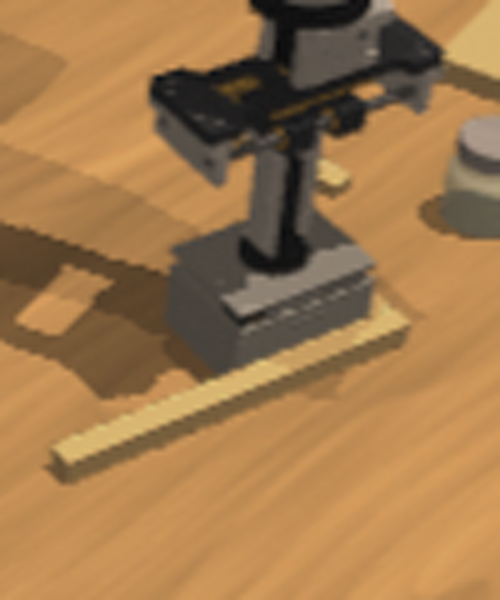

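Contact came at about 11 mm above the rim, so the clips are inside the opening and resting on the catches. Now press.

```bash
cat > p.py <<'E'
from h import *
g=np.load("g.npz");so,S=g["so"],g["S"]
xy=so+S@[-.04,-.055]
z=.0735
while z>.050:
    z-=.001; r.servo_line([*xy,z],feed=.02); s=r.sense();f=s["contact_force"][2]
    print(round(z,4),s["tool_pos"][2].round(4),np.round(s["contact_force"],1))
    if f>22 and s["tool_pos"][2]<.066 or f>40: break
r.dwell(.5);st()
im=r.read_camera("scene");cv2.imwrite("pics/s6.png",cv2.resize(im[120:240,260:360],None,fx=5,fy=5,interpolation=cv2.INTER_CUBIC)[:,:,::-1])
E
python3 p.py
```

```text
0.0725 0.0732 [-2.7  0.4  7.7]
0.0715 0.0726 [-3.5 -0.  10.5]
0.0705 0.0718 [-3.8 -0.1 12.5]
0.0695 0.0708 [-4.3  0.3 11.2]
0.0685 0.0695 [-2.   1.1  9.4]
0.0675 0.068 [-1.1  1.4  5.2]
0.0665 0.0662 [0.3 2.8 0. ]
0.0655 0.0648 [ 1.   1.  -4.5]
0.0645 0.0639 [-0.4  1.4 -6.6]
0.0635 0.0632 [ 0.4 -0.1 -5.9]
0.0625 0.0626 [-1.9 -0.6 -4. ]
0.0615 0.0625 [-5.8 -3.6  5. ]
0.0605 0.0625 [-12.2  -4.7  15.1]
0.0595 0.0625 [-15.5  -6.1  22.5]
t 29.97 tcp [0.6125 0.1882 0.0625] F [-16.4  -6.   23.1] w 0.0135
```

View pics/s6.png

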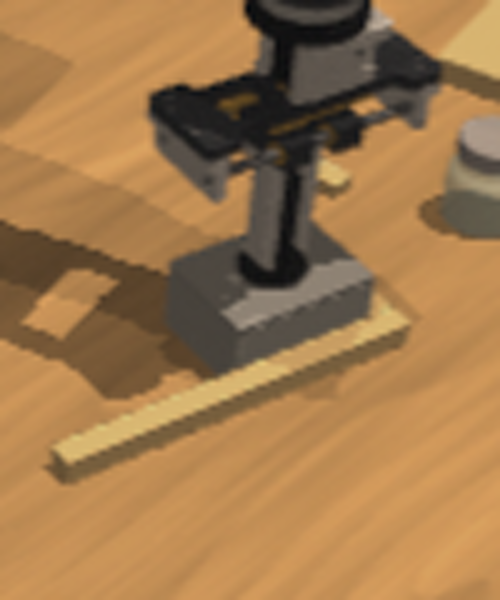

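It snapped: the force fell from 12.5 N through zero, then hit a hard stop at TCP 62.5 mm, exactly the predicted home height. The press is steady at 23 N, its sideways part pushes into the stop, and the plate is flush on the rim in the picture. Hand in.

```bash
python3 -c "
from h import *
st(); r.close_job(); st()"
```

```text
t 30.02 tcp [0.6125 0.1882 0.0625] F [-16.3  -5.4  22.7] w 0.0137
the job is handed in; nothing more can be done
the job is handed in; nothing more can be done
```

The box is flush in the corner of the stop, and the cover is snapped home on it. I handed the job in at about 30 s with the hand still pressing down at about 23 N.

- **Box:** I gripped its free short wall, turned it and slid it along the bench to the stop. The first push along the long strip ended about 8 mm short, so I finished it with shut fingers against the free end. The last clear camera view put the box centre at (-40.1, -55.2) mm in the stop frame. Its angle was within 0.01° of the strip.
- **Cover:** I held it by the handle and set it on the catches. The force peaked at 12.5 N, dropped suddenly, and then hit a hard stop at exactly the predicted home height. The last picture shows the plate flat on the rim.
- **Final press:** There is also about 17 N of sideways force on the tool. Its reaction pushes the box into the stop strips, so I left it.
- **Not checked:** I did not re-measure the box after pressing, because the arm blocks the top view. I also did not measure the bystanders again, but no move came near them.

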